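# Make up a centrifuge counterbalance tray

## Robot

A 6-joint arm with a two-finger parallel gripper is mounted at the origin on the work surface. World frame = base frame: x ahead of the robot, y to its left, z up, the work surface at z = 0. Lengths are in m, angles in rad, forces in N, time in s.
With the tool pointing down it reaches from about 0.35 to 0.775 m from the base axis. Payload 7.3 kg.
Tool frame: the origin (TCP) lies midway between the tips of the shut fingers; the grasp point (between the pads) lies 19 mm behind it (tcp_to_grasp is the distance from the TCP to the grasp point, in m); z points along the fingers, y is the line along which they close (so a half turn about z gives the same grasp; the last joint's range is limited). The gripper opens to 92 mm and grips with 3 to 60 N. Pads are 19 mm wide; open, the fingers measure 130 mm over their backs; the gripper's body (75 mm by 190 mm) begins 47 mm behind the grasp point.
Start: joints at [1.178, 0.342, 1.524, -0, 1.275, -0.146], TCP at [0.128, 0.509, 0.227] pointing down, gripper open.
Joint ranges: [-2.53, 2.53], [-0.77, 2.02], [0.04, 2.7], [-1, 4.14], [0.28, 2.66], [-3.11, 3.11]. Speed limits (rad/s): [2.57, 2.57, 3.14, 3.14, 3.14, 3.14].

## Interface

Orientations are given as [roll, pitch, yaw] about the fixed x, y, z axes, in that order (R = Rz(yaw) Ry(pitch) Rx(roll)).
In Python, from cell import observe, read_camera, calibration, hand_in, tcp_to_grasp gives the robot as it stands.
- The arm moves only by the tool send_rows, never from a script. Its argument "targets" is a list of rows, each a list of 5 numbers: the opening, from 0 (shut) to 1 (fully open), then the shift along the world's x, y, z in m, then the turn about the world's z in rad. A call has 1 to 5 rows; each row shifts and turns the commanded pose from where the row before left it; what a row does not reach is not made up. A row lasts 1/10 s, in which the tool goes at most 50 mm and 8.59 degrees, less where a joint would pass 70% of its speed; a pose out of reach is approached as far as the arm can. A call is refused whole if a number of a shift passes 0.05 or a number of a turn 0.15, either way. A call with a gripper value outside its range is refused whole. The fingers move at their own pace and stop on an object; "grip_force" is the grip in N (left out, the last holds). Time passes only in rows, so rows that do not move let the fingers close. It gives the time, the measured TCP pose, the force, the opening and the grip force at its end, in the units of the state.
- observe(): the state, without advancing time (a new reading comes with each control period).
- read_camera(name): name is "scene" or "top" or "wrist"; returns (picture, depth): 420x560x3 uint8, red, green, blue; 420x560 float32, m along the optical axis (not along the pixel's ray), 0 where there is no reading.
- calibration(name): a dict with "intrinsics" (3x3 intrinsics, pixels), "world_to_cam" (4x4, takes a point from world to camera coordinates); the wrist camera has in their place "hand_eye" (4x4, takes a point from camera to tool coordinates, whose origin is the TCP and whose axes are the flange's). Camera axes: x right, y up, looking along -z (the intrinsics and any distortion apply to the point x, -y, -z); pixel columns grow to the right and rows downward; lengths in m; the calibration is good to about 2 mm. A picture is of the moment at which its call begins: read the wrist's pose just before it. calibration takes no time and is no camera call.
- hand_in(): hands the job in; it is judged then, once.
The state is a dict: "time": time; "qpos": joint angles; "qvel": joint speeds; "joint_efforts": joint torques, N m; "tool_pos": TCP position; "tool_rot": TCP orientation; "contact_force": force on the tool from outside, world axes, zero at the start; "torque": the same for the moment, N m; "opening": finger opening in m; "grip_force": force on a finger pad.
Only numpy, scipy, OpenCV 4.12 (cv2) and the standard library are available. Lean on these libraries where they do the work, as an engineer would, in place of code of your own. Each camera call takes 0.05 s, during which the arm holds its last target. There are 200 camera calls.

## Task

Lift only the top orange tray off the pile under the microscope's bridge and set it flat on the pan of the spring scale; then put brass weights into it until the red pointer rests inside the green band. Leave the other trays and everything else on the bench where they are, do not bump the microscope or drive the scale pan down to its stop, and leave unused weights on the bench.

Things in the scene. Friction and masses are not known exactly. Their poses are not given: they have to be found in the camera images.
- tray_top: Top one of three identical nested orange trays with white rims: open box 120 (x) x 58 (y) x 32 mm high, walls 4 mm. Origin: centre of its underside; inner floor at z 10 mm, rim at 32. Its lowest 6 mm are a foot 106 x 44 mm sitting in the tray below with 3 mm play: lift straight up 10 mm before moving sideways. Above the foot the sides are upright; grip across the 58 mm. 80 to 150 g, unknown.
- tray_mid: The middle tray of the pile, same shape and origin as tray_top, 26 mm lower. Stays in place.
- tray_low: The lowest tray of the pile, standing on the bench, same shape and origin. Stays in place. The pile's long side (x) points roughly out from under the bridge.
- scope: Big white two-person microscope, fixed. Origin on the bench under its bridge, a bar along y over the pile: x -45 to 65, y -120 to 310, z 255 to 315 mm. It stops a tool that points straight down; one leaning back about 35 degrees to the robot passes. Microscope at y 205 to 375, x -140 to 170, up to 420 mm high; a second head on top of the bridge at y -70, up to 410 mm high.
- scale: Blue spring scale, fixed to the bench, housing 160 x 120 x 38 mm. Origin at the centre of its underside, z up. A white upright gauge plate 40 mm wide and up to 123 mm high stands beside the pan at own x +75, y -83 mm, with a green band painted on both its faces (-x and +x).
- pan_top (a point): Centre of the upper face of the scale's steel pan, 180 (x) x 120 (y) mm with a rim 2 to 4 mm high, axes as the scale's; 105 mm above the bench when empty, sinking with the load. The tray belongs on it lengthwise (tray x along pan x), near the middle.
- pan (a joint): How far the scale pan with its red pointer has sunk, in m: 0 empty, 0.060 at the stop (keep under 0.057). Spring 80 N/m: 80 g sinks it 9.8 mm; after a change it swings for about 1 s. The pointer (3 mm thick, its middle counts) is in the green band from 0.0252 to 0.0368; one or two weights are needed, depending on the tray.
- mat: Black rubber mat 130 x 130 x 4 mm fixed to the bench, on which the weights stand. Origin at the centre of its underside.
- weight1: One of three identical brass weights of 80 g, round and upright: body 28 mm across and 18 mm high, narrow neck, knob 16 mm across from 26 to 40 mm above the origin; origin at the centre of its underside. Grip it by the knob with the fingertips.
- weight2: One of three identical brass weights of 80 g, round and upright: body 28 mm across and 18 mm high, narrow neck, knob 16 mm across from 26 to 40 mm above the origin; origin at the centre of its underside. Grip it by the knob with the fingertips.
- weight3: One of three identical brass weights of 80 g, round and upright: body 28 mm across and 18 mm high, narrow neck, knob 16 mm across from 26 to 40 mm above the origin; origin at the centre of its underside. Grip it by the knob with the fingertips.
- bottle: Bystander: white bottle, 60 mm across, 140 mm high. Origin at the centre of its underside. Leave it.
- slide_box: Bystander: flat white holder of glass slides, 85 x 120 x 16 mm. Origin at the centre of its underside. Leave it.
- jar: Bystander: amber jar, 52 mm across, 70 mm high. Origin at the centre of its underside. Leave it.
- coverslips: Bystander: small yellow box 50 x 50 x 30 mm. Origin at the centre of its underside. Leave it.
- marker: Bystander: blue marker pen 140 mm long along its x, 14 mm high. Origin at the centre of its underside. Leave it.
Mind the look-alikes: they are no part of the job. Leave any purple look-alike of the weight1 alone.

How it is judged:
On the way, in this order (a step that is already met when the one before it is completed fails the run):
1. the top tray is lifted clear of the pile (its origin at least 60 mm from that of the tray below it), roughly level (distance between tray_top and tray_mid above 0.06 m and angle between tray_top's own z axis and vertical below 0.5 rad), for 0.1 s.
2. the tray, still without weights in it, stands released on the scale pan (x of tray_top in the frame of pan_top between -0.045 and 0.045 m and y of tray_top in the frame of pan_top between -0.045 and 0.045 m and z of tray_top in the frame of pan_top between -0.004 and 0.006 m and angle between tray_top's own z axis and vertical below 0.1 rad and contact force between tray_top and scale above 0.3 N and contact force between the fingers and tray_top below 0.1 N and horizontal distance between each of weight1, weight2, weight3 and tray_top above 0.05 m), for 0.2 s.
At the end, for the whole second after the job is handed in: Tray flat and at rest on the pan, centre within 45 mm of the pan's in x and y, at least one weight in it, pan sunk 25.2 to 36.8 mm (pointer in the green band); every weight in the tray or on the bench; other trays within 20 mm, bystanders within 30 mm of their starts (x of tray_top in the frame of pan_top between -0.045 and 0.045 m and y of tray_top in the frame of pan_top between -0.045 and 0.045 m and z of tray_top in the frame of pan_top between -0.004 and 0.006 m and angle between tray_top's own z axis and vertical below 0.1 rad and value of joint pan between 0.0252 and 0.0368 m and linear speed of tray_top below 0.01 m/s and ((x of weight1 in the frame of tray_top between -0.056 and 0.056 m and y of weight1 in the frame of tray_top between -0.026 and 0.026 m and z of weight1 in the frame of tray_top between 0.003 and 0.03 m) or height (world z) of weight1 below 0.02 m) and ((x of weight2 in the frame of tray_top between -0.056 and 0.056 m and y of weight2 in the frame of tray_top between -0.026 and 0.026 m and z of weight2 in the frame of tray_top between 0.003 and 0.03 m) or height (world z) of weight2 below 0.02 m) and ((x of weight3 in the frame of tray_top between -0.056 and 0.056 m and y of weight3 in the frame of tray_top between -0.026 and 0.026 m and z of weight3 in the frame of tray_top between 0.003 and 0.03 m) or height (world z) of weight3 below 0.02 m) and ((x of weight1 in the frame of tray_top between -0.056 and 0.056 m and y of weight1 in the frame of tray_top between -0.026 and 0.026 m and z of weight1 in the frame of tray_top between 0.003 and 0.03 m) or (x of weight2 in the frame of tray_top between -0.056 and 0.056 m and y of weight2 in the frame of tray_top between -0.026 and 0.026 m and z of weight2 in the frame of tray_top between 0.003 and 0.03 m) or (x of weight3 in the frame of tray_top between -0.056 and 0.056 m and y of weight3 in the frame of tray_top between -0.026 and 0.026 m and z of weight3 in the frame of tray_top between 0.003 and 0.03 m)) and distance of each of tray_mid, tray_low from where it was at the start of the episode below 0.02 m and distance of each of bottle, slide_box, jar, coverslips, marker from where it was at the start of the episode below 0.03 m); the robot touches nothing.
It fails at once if the microscope is bumped (over 8 N) (contact force between anything else and scope above 8 N).
It fails at once if the scale pan is driven down to its stop (57 mm) (value of joint pan above 0.057 m).
It fails at once if one of the other two trays is moved by more than 20 mm (distance of any of tray_mid, tray_low from where it was at the start of the episode above 0.02 m).
It fails at once if the top tray is tipped over (more than 0.8 rad) (angle between tray_top's own z axis and vertical above 0.8 rad).
It fails at once if a bystander is moved by more than 30 mm (distance of any of bottle, slide_box, jar, coverslips, marker from where it was at the start of the episode above 0.03 m).
It also fails if it takes over 72 s, if anything falls off the work surface, if the arm or the gripper's body presses on something with over 40 N, if the wrist force passes 120 N, or if a joint passes its speed limit or range.

## Working session

There is one attempt and no reset: what is moved stays moved. The work goes in short steps, Python scripts to look and compute and a tool call to move; the robot and the scene stay as the last step left them, time stands still between calls to the robot, and variables do not carry over. Pictures are saved under pics/ and viewed, at most 10 in all, crops included, and the job is handed in when it is done.

Besides the shell and the picture viewer there is one more tool, called as name(argument=value, ...), one argument or row to a line, values as JSON. send_rows: Moves the arm, as the interface text tells. Its arguments: {"type":"object","properties":{"targets":{"type":"array","items":{"type":"array","items":{"type":"number"}}},"grip_force":{"type":"number"}},"required":["targets"]}

```bash
mkdir -p pics; ls; cat > h.py <<'E'
import numpy as np, cv2
from cell import observe, read_camera, calibration, hand_in, tcp_to_grasp
from scipy.spatial.transform import Rotation as R
def cloud(name):
    s=observe(); im,d=read_camera(name); c=calibration(name)
    K=np.array(c["intrinsics"]); v,u=np.indices(d.shape)
    x=(u-K[0,2])/K[0,0]*d; y=(v-K[1,2])/K[1,1]*d
    P=np.stack([x,-y,-d,np.ones_like(d)],-1)
    if "world_to_cam" in c: T=np.linalg.inv(np.array(c["world_to_cam"]))
    else:
        T=np.eye(4); T[:3,:3]=R.from_euler("xyz",s["tool_rot"]).as_matrix(); T[:3,3]=s["tool_pos"]; T=T@np.array(c["hand_eye"])
    W=(P@T.T)[...,:3]; W[d==0]=np.nan
    return im,W
def save(n,im): cv2.imwrite(f"pics/{n}.png",im[...,::-1])
E
python3 - <<'E'
from h import *
print(observe()); print(tcp_to_grasp, [ (k,v) for k,v in calibration("wrist").items()], calibration("scene").keys())
a,Wa=cloud("scene"); b,Wb=cloud("top")
save("scene",a); save("top",b); np.savez("c0.npz",a=a,Wa=Wa,b=b,Wb=Wb)
E
```

```text
pics
{'time': 0.0, 'qpos': array([ 1.17799306e+00,  3.42761617e-01,  1.52498438e+00, -3.42228180e-06,
        1.27539373e+00, -1.45976826e-01]), 'qvel': array([ 0.00014433, -0.00017497,  0.00054029,  0.00033506, -0.00081799,
        0.0017767 ]), 'joint_efforts': array([-2.13531515e-03, -4.31246924e+01, -2.44223052e+01,  7.17605883e-02,
        5.56988013e-02, -9.17575017e-05]), 'tool_pos': array([0.12808856, 0.50873194, 0.22603616]), 'tool_rot': array([-3.14006156e+00, -2.21797701e-04,  2.89476704e+00]), 'contact_force': array([-0.43413876,  0.688029  , -0.20452305]), 'torque': array([0.04367735, 0.00361301, 0.00424707]), 'grip_force': 0.0, 'opening': 0.09164605337554581}
0.0188 [('intrinsics', array([[314.32049801,   0.        , 278.35675689],
       [  0.        , 314.32049801, 211.12464461],
       [  0.        ,   0.        ,   1.        ]])), ('hand_eye', array([[-1.41851996e-04,  9.60727568e-01,  2.77493280e-01,
         7.41075712e-02],
       [ 9.99999880e-01,  6.39092623e-06,  4.89064240e-04,
         4.42114418e-04],
       [ 4.68084059e-04,  2.77493317e-01, -9.60727454e-01,
        -1.57853185e-01],
       [ 0.00000000e+00,  0.00000000e+00,  0.00000000e+00,
         1.00000000e+00]]))] dict_keys(['intrinsics', 'world_to_cam'])
```

View pics/scene.png

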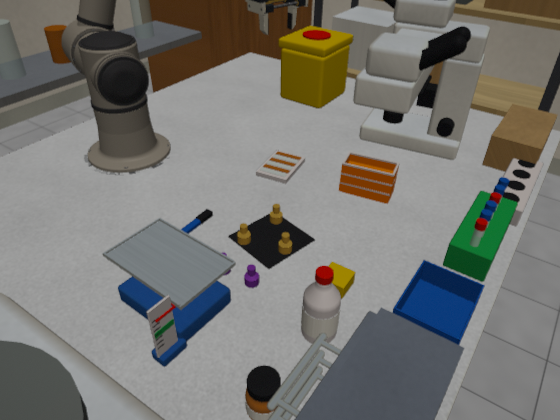

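View pics/top.png

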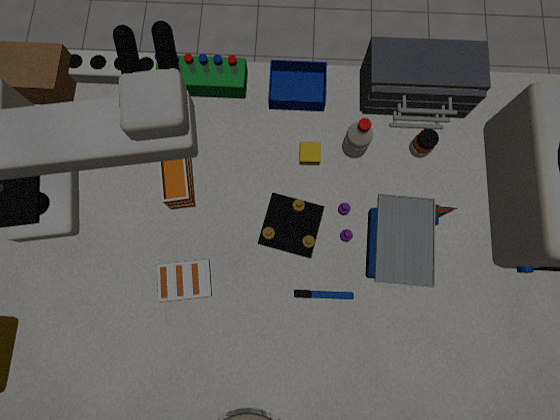

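The scene view shows the tray pile at (369,178), weights at (244,235), (276,214), (285,244), and the scale at (170,275) with gauge plate at (163,325). In the top view: pile end (178,180) under the bridge, weights (299,205), (268,233), (308,241), purple ones (344,209), (346,236), pan (405,240).

```bash
python3 - <<'E'
from h import *
z=np.load("c0.npz"); 
for n,(im,W) in {"scene":(z["a"],z["Wa"]),"top":(z["b"],z["Wb"])}.items():
    hsv=cv2.cvtColor(im,cv2.COLOR_RGB2HSV); H,S,V=hsv[...,0].astype(int),hsv[...,1],hsv[...,2]
    f=W[...,2]
    def rep(l,m,n0=15):
        k,lab,st,_=cv2.connectedComponentsWithStats(m.astype(np.uint8))
        for i in range(1,k):
            if st[i,4]>=n0:
                p=W[lab==i]; p=p[~np.isnan(p[:,0])]
                if len(p)<5: continue
                r=cv2.minAreaRect((p[:,:2]*1000).astype(np.float32))
                print(n,l,st[i],"med",np.median(p,0).round(3),"z",np.percentile(p[:,2],[2,98]).round(3),"rect",np.round(r[0],0),np.round(r[1],0),round(r[2],1))
    x,y=W[...,0],W[...,1]
    rep("brass",(H>10)&(H<25)&(S>110)&(V>60)&(f<.07)&(f>.005)&(x<.75))
    rep("purple",(H>130)&(H<160)&(S>80)&(f<.07))
    rep("yellow",(H>22)&(H<32)&(S>150)&(f<.07)&(f>.0))
    rep("pan",(f>.095)&(f<.115)&(S<60),300)
    rep("mat",(V<50)&(f<.01),500)
    rep("orange",(H<18)&(S>150)&(f>.03)&(f<.12))
    rep("traytop",(f>.077)&(f<.095)&(y>0.05),30)
    rep("bridge",(f>.30)&(f<.33),300)
    rep("high",(f>.24)&(x>.3)&(x<1),300)
E
```

```text
scene brass [274   2   9   3  17] med [-0.523  1.452  0.047] z [0.04  0.054] rect [-522. 1444.] [90. 12.] 89.5
scene brass [268   7  20   9  47] med [-0.525  1.449  0.012] z [0.006 0.024] rect [-522. 1440.] [ 20. 193.] 0.5
scene brass [ 150    8  109   28 1330] med [-0.533  0.907  0.04 ] z [0.008 0.069] rect [-616.  989.] [525. 282.] 44.1
scene brass [ 50  48  20  15 203] med [-0.695  0.268  0.043] z [0.018 0.068] rect [-700.  270.] [62. 32.] 38.9
scene brass [281  74  66  34 782] med [0.237 0.53  0.04 ] z [0.008 0.068] rect [243. 575.] [226. 117.] 46.4
scene brass [276 152  25   8  60] med [0.371 0.213 0.014] z [0.012 0.017] rect [370. 213.] [68. 16.] 6.8
scene brass [270 158  25   8  65] med [0.376 0.178 0.014] z [0.012 0.017] rect [375. 178.] [67. 16.] 8.0
scene brass [347 158  47  16 261] med [0.6   0.221 0.062] z [0.059 0.069] rect [600. 217.] [108.  24.] 15.5
scene brass [264 164  25   9  70] med [0.382 0.142 0.015] z [0.013 0.017] rect [381. 142.] [67. 14.] 11.4
scene brass [ 339  169   57   34 1033] med [0.615 0.17  0.039] z [0.007 0.069] rect [616. 173.] [127.  41.] 26.7
sce
[... 6739 characters left out ...]
89] z [0.08  0.092] rect [857. 574.] [123. 153.] 0.6
top traytop [188  64   7   6  31] med [0.872 0.184 0.086] z [0.077 0.093] rect [873. 185.] [ 7. 15.] 26.0
top traytop [216  64   7   7  30] med [0.872 0.117 0.087] z [0.078 0.095] rect [872. 117.] [ 7. 16.] 15.6
top traytop [230  65   7   7  30] med [0.871 0.084 0.087] z [0.078 0.094] rect [873.  85.] [ 7. 15.] 8.0
top traytop [159 159  30  44 267] med [0.578 0.193 0.083] z [0.078 0.087] rect [591. 197.] [94. 60.] 11.3
top bridge [   0   91  194   81 8835] med [0.591 0.312 0.314] z [0.303 0.317] rect [609. 274.] [110. 324.] 9.8
top high [    0    21   198   160 17152] med [0.605 0.23  0.315] z [0.266 0.4  ] rect [653. 303.] [208. 366.] 9.5
```

send_rows(
  targets=[
    [1, 0.02, -0.02, 0.04, 0.149],
    [1, 0.02, -0.02, 0.05, 0.149],
    [1, 0.02, -0.02, 0.05, 0.149],
    [1, 0.02, -0.02, 0.05, 0.149],
    [1, 0.02, -0.02, 0.05, 0.149],
  ],
)

```text
time: 0.6
tool_pos: [0.2182, 0.4184, 0.4424]
tool_rot: [-3.141, -0.0, -2.637]
contact_force: [1.1, 0.6, -0.3]
opening: 0.0918
grip_force: 0.0
```

send_rows(
  targets=[
    [1, 0.02, -0.02, 0.04, 0.149],
    [1, 0.02, -0.02, 0.05, 0.149],
    [1, 0.02, -0.02, 0.05, 0.149],
    [1, 0.02, -0.02, 0.05, 0.149],
    [1, 0.02, -0.02, 0.05, 0.149],
  ],
)

```text
time: 1.1
tool_pos: [0.3036, 0.3341, 0.6464]
tool_rot: [-3.14, 0.002, -1.937]
contact_force: [0.0, 0.6, 1.9]
opening: 0.0919
grip_force: 0.0
```

send_rows(
  targets=[
    [1, 0, 0, 0.05, -0.149],
    [1, 0, 0, 0.05, -0.149],
    [1, 0, 0, 0.05, -0.07],
    [1, 0, 0, 0.05, 0],
    [1, 0, 0, 0.05, 0],
  ],
)

```text
time: 1.6
tool_pos: [0.2652, 0.2929, 0.7189]
tool_rot: [-3.125, 0.105, -2.259]
contact_force: [0.4, -0.3, -0.1]
opening: 0.0919
grip_force: 0.0
```

```bash
python3 - <<'E'
from h import *
s=observe(); print(s["qpos"],s["tool_pos"],s["tool_rot"])
E
```

```text
[ 0.63202935  0.34251347  0.03628677  0.02184592  2.65737492 -1.80094484] [0.26521953 0.29290148 0.71888822] [-3.12534697  0.10455715 -2.25869353]
```

send_rows(
  targets=[
    [1, -0.02, -0.02, 0.03, 0],
    [1, -0.02, -0.02, 0.03, 0],
    [1, -0.02, -0.02, 0.03, 0],
    [1, -0.02, -0.02, 0.03, 0],
    [1, 0, 0, 0, 0],
  ],
)

```text
time: 2.1
tool_pos: [0.2111, 0.2464, 0.7675]
tool_rot: [-3.082, 0.236, -2.254]
contact_force: [-0.6, -0.3, -0.4]
opening: 0.0917
grip_force: 0.0
```

```bash
python3 - <<'E'
from h import *
s=observe(); print(s["qpos"],s["tool_pos"],s["tool_rot"])
E
```

```text
[ 0.62036447  0.20432985  0.0361056   0.00920765  2.65765544 -1.82248011] [0.21106041 0.24636474 0.76748134] [-3.08198068  0.2362528  -2.25379312]
```

send_rows(
  targets=[
    [1, -0.03, -0.03, 0.02, 0],
    [1, -0.03, -0.03, 0.02, 0],
    [1, -0.03, -0.03, 0.02, 0],
    [1, -0.03, -0.03, 0.02, 0],
    [1, -0.03, -0.03, 0.02, 0],
  ],
)

```text
time: 2.6
tool_pos: [0.1072, 0.1828, 0.8136]
tool_rot: [-2.992, 0.392, -2.24]
contact_force: [-1.2, 0.3, 0.3]
opening: 0.0921
grip_force: 0.0
```

send_rows(
  targets=[
    [1, 0.02, 0.02, -0.04, 0],
    [1, 0.02, 0.02, -0.04, 0],
    [1, 0.02, 0.02, -0.04, 0],
    [1, 0, 0, 0, 0],
  ],
)

```text
time: 3.0
tool_pos: [0.1556, 0.2276, 0.7239]
tool_rot: [-2.981, 0.36, -2.234]
contact_force: [1.6, 1.0, -1.0]
opening: 0.092
grip_force: 0.0
```

```bash
python3 - <<'E'
from h import *
s=observe(); print(s["qpos"],s["tool_pos"],s["tool_rot"])
E
```

```text
[ 0.85881866 -0.16243913  0.72890772 -0.17796762  2.20070478 -1.72285596] [0.15561682 0.22761793 0.72392306] [-2.98057026  0.35976767 -2.23360545]
```

send_rows(
  targets=[
    [1, 0.01, 0, 0.0, -0.149],
    [1, 0.01, 0, 0, -0.149],
    [1, 0.01, 0, 0, -0.149],
    [1, 0.01, 0, 0, -0.149],
    [1, 0.01, 0, 0, -0.149],
  ],
)

```text
time: 3.5
tool_pos: [0.2035, 0.2254, 0.7376]
tool_rot: [-2.984, 0.393, -2.987]
contact_force: [-0.5, -0.2, 1.1]
opening: 0.0923
grip_force: 0.0
```

send_rows(
  targets=[
    [1, 0, 0, 0.03, -0.1],
    [1, 0, 0, 0.03, 0],
    [1, 0, 0, 0.03, 0],
    [1, -0.01, -0.01, 0.03, 0],
    [1, 0, 0, 0, 0],
  ],
)

```text
time: 4.0
tool_pos: [0.158, 0.1859, 0.7879]
tool_rot: [-2.965, 0.366, -3.056]
contact_force: [0.2, -0.9, 0.3]
opening: 0.0921
grip_force: 0.0
```

```bash
cat > st.py <<'E'
from h import *
s=observe(); r=s["tool_rot"]; M=R.from_euler("xyz",r).as_matrix()
print(s["time"],s["qpos"].round(3),s["tool_pos"].round(4),r.round(3),"tilt",np.arccos(-M[2,2]).round(3),"ydip",M[2,1].round(3),"out_az",np.degrees(np.arctan2(-M[1,0],-M[0,0])).round(1),"y_az",np.degrees(np.arctan2(M[1,1],M[0,1])).round(1))
E
python3 st.py
```

```text
4.0 [ 1.063  0.187  0.036 -0.997  2.658 -1.511] [0.158  0.1859 0.7879] [-2.965  0.366 -3.056] tilt 0.405 ydip -0.165 out_az 4.9 y_az 91.2
```

send_rows(
  targets=[
    [1, 0.04, -0.01, -0.02, -0.07],
    [1, 0.04, -0.01, -0.02, -0.07],
    [1, 0.04, -0.02, -0.02, -0.07],
    [1, 0.04, -0.02, -0.02, -0.07],
    [1, 0.04, -0.02, -0.02, -0.07],
  ],
)

```text
time: 4.5
tool_pos: [0.3534, 0.106, 0.6946]
tool_rot: [-2.962, 0.373, 2.884]
contact_force: [0.7, 1.6, 0.4]
opening: 0.0917
grip_force: 0.0
```

send_rows(
  targets=[
    [1, 0.04, -0.02, -0.02, -0.07],
    [1, 0.04, -0.02, -0.02, -0.07],
    [1, 0.04, -0.02, -0.02, -0.07],
    [1, 0.04, -0.02, -0.02, -0.07],
    [1, 0.04, -0.02, -0.02, -0.07],
  ],
)

```text
time: 5.0
tool_pos: [0.5541, 0.006, 0.5951]
tool_rot: [-2.961, 0.373, 2.534]
contact_force: [-0.7, 0.1, -0.1]
opening: 0.0918
grip_force: 0.0
```

```bash
python3 st.py
```

```text
5.0 [ 0.084  0.336  0.606 -0.414  1.991 -1.056] [0.5541 0.006  0.5951] [-2.961  0.373  2.534] tilt 0.413 ydip -0.167 out_az -34.8 y_az 51.4
```

Now push outward at full reach.

send_rows(
  targets=[
    [1, 0.05, 0, 0, 0],
    [1, 0.05, 0, 0, 0],
    [1, 0.05, 0, 0, 0],
    [1, 0.05, 0, 0, 0],
    [1, 0.05, 0, 0, 0],
  ],
)

```text
time: 5.5
tool_pos: [0.7261, -0.0047, 0.5337]
tool_rot: [-2.978, 0.418, 2.55]
contact_force: [-0.2, 0.5, 0.1]
opening: 0.0917
grip_force: 0.0
```

```bash
python3 st.py
```

```text
5.5 [ 0.05   0.762  0.036 -0.433  2.059 -1.155] [ 0.7261 -0.0047  0.5337] [-2.978  0.418  2.55 ] tilt 0.447 ydip -0.149 out_az -33.9 y_az 52.3
```

send_rows(
  targets=[
    [1, 0.05, 0, 0.05, 0],
    [1, 0.05, 0, 0.05, 0],
    [1, 0.05, 0, 0.05, 0],
    [1, 0.05, 0, 0.05, 0],
    [1, 0.05, 0, 0.05, 0],
  ],
)

```text
time: 6.0
tool_pos: [0.7567, -0.0257, 0.5758]
tool_rot: [-3.049, 0.562, 2.573]
contact_force: [0.0, 0.1, 0.2]
opening: 0.0918
grip_force: 0.0
```

```bash
python3 st.py
```

```text
6.0 [ 0.022  0.726  0.036 -0.407  1.918 -1.185] [ 0.7567 -0.0257  0.5758] [-3.049  0.562  2.573] tilt 0.569 ydip -0.078 out_az -32.6 y_az 54.6
```

send_rows(
  targets=[
    [1, 0, 0, 0, -0.149],
    [1, 0, 0, 0, -0.149],
    [1, 0.0, 0, 0.0, -0.149],
    [1, 0.03, 0, 0.03, -0.1],
    [1, 0.04, 0, 0.04, 0],
  ],
)

```text
time: 6.5
tool_pos: [0.7301, -0.0431, 0.5527]
tool_rot: [-3.117, 0.621, 2.033]
contact_force: [0.5, 0.1, -0.0]
opening: 0.092
grip_force: 0.0
```

```bash
python3 st.py
```

```text
6.5 [ 0.075  0.776  0.036 -0.647  2.    -0.755] [ 0.7301 -0.0431  0.5527] [-3.117  0.621  2.033] tilt 0.621 ydip -0.02 out_az -63.5 y_az 25.7
```

send_rows(
  targets=[
    [1, 0.015, 0, 0.015, 0],
    [1, -0.045, 0, -0.015, 0.145],
    [1, -0.045, 0, -0.015, 0.145],
    [1, -0.045, 0, -0.015, 0.145],
    [1, -0.045, 0, -0.015, 0.145],
  ],
)

```text
time: 7.0
tool_pos: [0.6481, -0.0523, 0.5439]
tool_rot: [-3.115, 0.648, 2.371]
contact_force: [1.1, -0.6, 1.2]
opening: 0.0917
grip_force: 0.0
```

send_rows(
  targets=[
    [1, -0.045, 0, -0.015, 0.145],
    [1, -0.045, 0, -0.015, 0.145],
    [1, 0, 0.025, -0.035, 0.145],
    [1, 0, 0.025, -0.035, 0.145],
    [1, 0, 0.025, -0.035, 0.145],
  ],
)

```text
time: 7.5
tool_pos: [0.5616, 0.0228, 0.4118]
tool_rot: [-3.106, 0.655, 3.093]
contact_force: [-0.0, 0.9, -0.3]
opening: 0.0915
grip_force: 0.0
```

```bash
python3 st.py
```

```text
7.5 [-0.09  -0.027  1.646 -0.014  0.867 -1.594] [0.5616 0.0228 0.4118] [-3.106  0.655  3.093] tilt 0.655 ydip -0.028 out_az -2.8 y_az 86.0
```

send_rows(
  targets=[
    [1, -0.04, 0.0, -0.02, 0.08],
    [1, -0.04, 0.0, -0.02, 0.08],
    [1, -0.02, 0.03, -0.03, 0.08],
    [1, 0, 0.03, -0.035, 0],
    [1, 0, 0.03, -0.035, 0],
  ],
)

```text
time: 8.0
tool_pos: [0.4637, 0.1123, 0.2715]
tool_rot: [-3.105, 0.655, -2.957]
contact_force: [0.9, -1.5, -0.2]
opening: 0.0918
grip_force: 0.0
```

send_rows(
  targets=[
    [1, 0, 0.03, -0.035, 0],
    [1, 0, 0.03, -0.035, 0],
    [1, 0, 0, -0.03, 0],
    [1, 0, 0, -0.02, 0],
    [1, 0, 0, 0, 0],
  ],
)

```text
time: 8.5
tool_pos: [0.4643, 0.1691, 0.1871]
tool_rot: [-3.093, 0.61, -2.958]
contact_force: [-0.1, 0.3, -0.2]
opening: 0.0919
grip_force: 0.0
```

```bash
python3 st.py; python3 - <<'E'
from h import *
im,W=cloud("wrist"); save("w1",im); np.savez("w1.npz",im=im,W=W)
hsv=cv2.cvtColor(im,cv2.COLOR_RGB2HSV)
f=W[...,2]; m=(f>.079)&(f<.09)&(W[...,1]>.1)&(W[...,1]<.3)&(W[...,0]<.72)&(W[...,0]>.5)
p=W[m]; print(len(p), cv2.minAreaRect((p[:,:2]*1000).astype(np.float32)), np.median(p[:,2]))
ax=np.array([.981,.193]); s=(p[:,:2]-[.606,.199])@ax; t=(p[:,:2]-[.606,.199])@[-.193,.981]
for a in np.arange(-.07,.07,.01):
    k=(s>a)&(s<a+.01)
    if k.sum()>5: print(a.round(3),k.sum(),t[k].min().round(4),t[k].max().round(4))
E
```

```text
8.5 [ 0.25   0.098  2.168 -0.318  0.282 -1.21 ] [0.4643 0.1691 0.1871] [-3.093  0.61  -2.958] tilt 0.612 ydip -0.04 out_az 10.5 y_az 98.9
1155 ((607.1788330078125, 200.3363494873047), (123.54318237304688, 59.17094421386719), 11.07737922668457) 0.08404484841815027
-0.06 436 -0.0284 0.0307
-0.05 60 -0.0282 0.0305
-0.04 60 -0.028 0.0303
-0.03 50 -0.0284 0.0306
-0.02 52 -0.0281 0.0304
-0.01 44 -0.0283 0.0306
0.0 40 -0.0281 0.0304
0.01 40 -0.028 0.0305
0.02 41 -0.0282 0.0302
0.03 34 -0.0281 0.0305
0.04 37 -0.0275 0.03
0.05 221 -0.0284 0.0306
0.06 36 -0.0272 0.0294
```

View pics/w1.png

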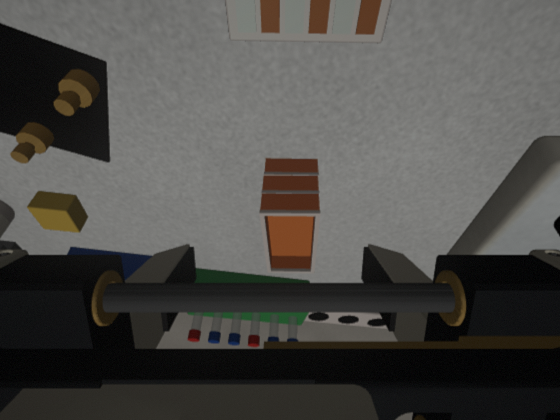

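send_rows(
  targets=[
    [1, 0.037, 0.008, -0.028, 0],
    [1, 0.037, 0.008, -0.028, 0],
    [1, 0.036, 0.008, -0.024, 0],
    [1, 0, 0, 0, 0],
  ],
)

```text
time: 8.95
tool_pos: [0.5805, 0.2012, 0.1285]
tool_rot: [-3.078, 0.568, -2.964]
contact_force: [-0.9, 0.4, -0.7]
opening: 0.0918
grip_force: 0.0
```

```bash
python3 st.py
```

```text
8.95 [ 0.267  0.403  1.917 -0.409  0.282 -1.101] [0.5805 0.2012 0.1285] [-3.078  0.568 -2.964] tilt 0.571 ydip -0.054 out_az 10.2 y_az 98.2
```

send_rows(
  targets=[
    [1, 0.01, 0, -0.025, 0],
    [1, 0.009, -0.002, -0.025, 0],
    [1, 0, 0, -0.008, 0],
    [1, 0, 0, 0, 0],
  ],
)

```text
time: 9.35
tool_pos: [0.6016, 0.2075, 0.0901]
tool_rot: [-3.063, 0.534, -2.966]
contact_force: [-0.6, -0.2, -0.9]
opening: 0.0919
grip_force: 0.0
```

```bash
python3 st.py
```

```text
9.35 [ 0.277  0.504  1.861 -0.483  0.283 -1.016] [0.6016 0.2075 0.0901] [-3.063  0.534 -2.966] tilt 0.54 ydip -0.068 out_az 10.1 y_az 97.8
```

send_rows(
  targets=[
    [1, -0.002, -0.007, -0.016, 0.02],
    [1, -0.002, -0.007, -0.012, 0.02],
    [1, 0, 0, 0, 0],
  ],
)

```text
time: 9.65
tool_pos: [0.6039, 0.2003, 0.0772]
tool_rot: [-3.051, 0.506, -2.929]
contact_force: [0.0, -0.1, 0.8]
opening: 0.0919
grip_force: 0.0
```

```bash
python3 st.py
```

```text
9.65 [ 0.255  0.526  1.853 -0.407  0.283 -1.14 ] [0.6039 0.2003 0.0772] [-3.051  0.506 -2.929] tilt 0.513 ydip -0.079 out_az 12.2 y_az 99.7
```

send_rows(
  targets=[
    [1, -0.004, -0.004, -0.012, 0.01],
    [1, -0.002, -0.001, -0.004, 0],
    [1, 0, 0, 0, 0],
  ],
)

```text
time: 9.95
tool_pos: [0.6009, 0.1993, 0.0672]
tool_rot: [-3.046, 0.489, -2.92]
contact_force: [0.1, -1.3, -0.6]
opening: 0.0921
grip_force: 0.0
```

```bash
python3 st.py
```

```text
9.95 [ 0.255  0.54   1.854 -0.409  0.283 -1.147] [0.6009 0.1993 0.0672] [-3.046  0.489 -2.92 ] tilt 0.497 ydip -0.084 out_az 12.7 y_az 100.1
```

send_rows(
  targets=[
    [0.5, 0, 0, 0, 0],
    [0.3, 0, 0, 0, 0],
    [0.3, 0, 0, 0, 0],
    [0.3, 0, 0, 0, 0],
    [0.3, 0, 0, 0, 0],
  ],
  grip_force=25,
)

```text
time: 10.45
tool_pos: [0.6013, 0.1993, 0.0673]
tool_rot: [-3.046, 0.489, -2.92]
contact_force: [-1.5, -0.4, 0.3]
opening: 0.0584
grip_force: 24.9
```

```bash
python3 st.py
```

```text
10.45 [ 0.255  0.541  1.854 -0.408  0.283 -1.148] [0.6013 0.1993 0.0673] [-3.046  0.489 -2.92 ] tilt 0.498 ydip -0.084 out_az 12.7 y_az 100.1
```

Gripped at 58.4 mm. Lift straight up 20 mm slowly.

send_rows(
  targets=[
    [0.3, 0, 0, 0.006, 0],
    [0.3, 0, 0, 0.006, 0],
    [0.3, 0, 0, 0.007, 0],
    [0.3, 0, 0, 0.006, 0],
    [0.3, 0, 0, 0, 0],
  ],
)

```text
time: 10.95
tool_pos: [0.6019, 0.1995, 0.0937]
tool_rot: [-3.046, 0.492, -2.92]
contact_force: [-0.0, 0.2, -0.2]
opening: 0.0586
grip_force: 24.9
```

```bash
python3 st.py; python3 - <<'E'
from h import *
im,W=cloud("scene"); np.savez("s2.npz",im=im,W=W); save("s2",cv2.resize(im[100:240,280:470],None,fx=3,fy=3))
E
```

```text
10.95 [ 0.255  0.497  1.834 -0.338  0.341 -1.222] [0.6019 0.1995 0.0937] [-3.046  0.492 -2.92 ] tilt 0.5 ydip -0.084 out_az 12.7 y_az 100.1
```

View pics/s2.png

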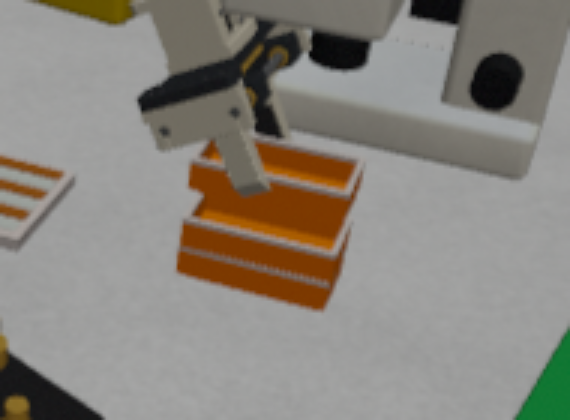

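send_rows(
  targets=[
    [0.3, -0.02, -0.004, 0.003, 0],
    [0.3, -0.035, -0.007, 0.006, 0],
    [0.3, -0.04, -0.008, 0.01, 0],
    [0.3, -0.04, -0.008, 0.015, 0],
    [0.3, -0.04, -0.008, 0.02, 0],
  ],
)

```text
time: 11.5
tool_pos: [0.424, 0.1636, 0.1455]
tool_rot: [-3.046, 0.487, -2.92]
contact_force: [0.6, 0.4, 0.2]
opening: 0.0583
grip_force: 24.9
```

```bash
python3 st.py; python3 - <<'E'
from h import *
z=np.load("c0.npz")
for im,W in ((z["a"],z["Wa"]),(z["b"],z["Wb"])):
    f=W[...,2]; x,y=W[...,0],W[...,1]
    S=cv2.cvtColor(im,cv2.COLOR_RGB2HSV)[...,1]
    m=(f>.1)&(f<.112)&(S<60)&(x>.3)&(x<.65)&(y<-.2)&(y>-.45)
    k,l,st,_=cv2.connectedComponentsWithStats(cv2.morphologyEx(m.astype(np.uint8),cv2.MORPH_OPEN,np.ones((7,7))))
    i=1+st[1:,4].argmax(); p=W[l==i]; print(cv2.minAreaRect((p[:,:2]*1000).astype(np.float32)),np.median(p[:,2]),p[:,2].max())
    for a in (.4,.44,.48,.52,.56):
        q=p[abs(p[:,0]-a)<.01]; print(a,q[:,1].min().round(3),q[:,1].max().round(3))
    m=(f>.112)&(f<.13)&(x>.3)&(x<.65)&(y<-.33)&(y>-.45); p=W[m]; print("gauge",np.median(p,0),p.min(0),p.max(0))
E
```

```text
11.5 [ 0.289  0.136  2.21  -0.39   0.339 -1.141] [0.424  0.1636 0.1455] [-3.046  0.487 -2.92 ] tilt 0.495 ydip -0.085 out_az 12.7 y_az 100.1
((480.8498229980469, -308.18988037109375), (123.0290298461914, 189.1150665283203), 87.64307403564453) 0.10468267642599938 0.11092571627048653
0.4 -0.365 -0.246
0.44 -0.367 -0.245
0.48 -0.369 -0.248
0.52 -0.372 -0.248
0.56 -0.373 -0.252
gauge [ 0.55373843 -0.39585747  0.11954415] [ 0.54956641 -0.41488265  0.11204265] [ 0.55579149 -0.3752873   0.12412908]
((480.103515625, -306.4376220703125), (120.50556945800781, 186.7723846435547), 87.53462982177734) 0.10491536866104645 0.11179583912859825
0.4 -0.363 -0.242
0.44 -0.364 -0.245
0.48 -0.366 -0.247
0.52 -0.367 -0.248
0.56 -0.369 -0.25
gauge [ 0.55014591 -0.3926755   0.12160779] [ 0.5473796  -0.41257444  0.11258517] [ 0.55380527 -0.37242335  0.12655498]
```

send_rows(
  targets=[
    [0.3, 0.01, -0.015, 0.025, 0],
    [0.3, 0.01, -0.03, 0.025, -0.03],
    [0.3, 0.01, -0.035, 0.025, -0.03],
    [0.3, 0, -0.035, 0, -0.03],
    [0.3, 0, -0.035, 0, -0.03],
  ],
)

```text
time: 12.0
tool_pos: [0.4564, 0.013, 0.2222]
tool_rot: [-3.045, 0.491, -3.04]
contact_force: [0.3, 0.4, -1.8]
opening: 0.0587
grip_force: 24.9
```

send_rows(
  targets=[
    [0.3, 0, -0.035, 0, -0.03],
    [0.3, 0, -0.035, 0, -0.03],
    [0.3, 0, -0.035, 0, -0.03],
    [0.3, 0, -0.035, 0, -0.026],
    [0.3, 0, -0.035, 0, 0],
  ],
)

```text
time: 12.5
tool_pos: [0.4558, -0.1619, 0.2211]
tool_rot: [-3.046, 0.489, 3.127]
contact_force: [0.3, 0.0, -1.9]
opening: 0.0589
grip_force: 24.9
```

send_rows(
  targets=[
    [0.3, 0.005, -0.035, 0, 0],
    [0.3, 0.005, -0.035, 0, 0],
    [0.3, 0.005, -0.035, 0, 0],
    [0.3, 0.005, -0.025, 0, 0],
    [0.3, 0, 0, 0, 0],
  ],
)

```text
time: 13.0
tool_pos: [0.4764, -0.2941, 0.221]
tool_rot: [-3.045, 0.489, 3.125]
contact_force: [-0.2, 1.1, -0.7]
opening: 0.0583
grip_force: 24.9
```

```bash
python3 st.py
```

```text
13.0 [-0.855  0.196  1.863  0.444  0.72  -2.667] [ 0.4764 -0.2941  0.221 ] [-3.045  0.489  3.125] tilt 0.498 ydip -0.085 out_az -1.0 y_az 86.4
```

```bash
python3 - <<'E'
from h import *
for n in ("wrist","top"):
    im,W=cloud(n); h=cv2.cvtColor(im,cv2.COLOR_RGB2HSV)
    print(observe()["tool_pos"])
    f=W[...,2]; m=(f>.18)&(f<.28)&(abs(W[...,0]-.482)<.1)&(abs(W[...,1]+.294)<.06)&(h[...,0]<18)&(h[...,1]>140)
    p=W[m]; p=p[~np.isnan(p[:,0])]; print(n,len(p))
    if len(p)>50:
        r=cv2.minAreaRect((p[:,:2]*1000).astype(np.float32)); print(r,np.percentile(p[:,2],[1,50,99]))
        q=p[p[:,2]<np.percentile(p[:,2],60)]
        c=np.linalg.lstsq(np.c_[q[:,:2]-[.482,-.294],np.ones(len(q))],q[:,2],rcond=None); print(c[0])
    if n=="wrist": save("w3",im)
E
```

```text
[ 0.47590496 -0.29198293  0.22055393]
wrist 12628
((477.2018127441406, -289.64990234375), (61.49468994140625, 128.8455810546875), 89.04188537597656) [0.21271855 0.2166325  0.23326131]
[ 0.00236452 -0.00411482  0.21606575]
[ 0.47573346 -0.29067001  0.22042654]
top 1024
((485.1323547363281, -290.6412353515625), (56.84302520751953, 111.48834991455078), 89.05716705322266) [0.21234683 0.21534551 0.23280432]
[-0.00092218 -0.00545676  0.21446374]
```

View pics/w3.png

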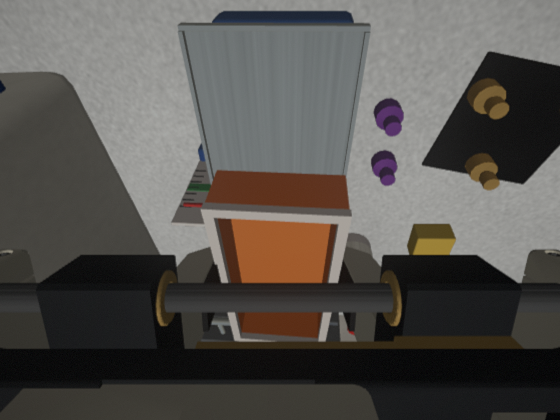

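send_rows(
  targets=[
    [0.3, 0, -0.008, -0.01, -0.015],
    [0.3, 0, -0.008, -0.025, -0.01],
    [0.3, 0, 0, -0.025, 0],
    [0.3, 0, 0, -0.02, 0],
    [0.3, 0, 0, 0, 0],
  ],
)

```text
time: 13.6
tool_pos: [0.4748, -0.3045, 0.1379]
tool_rot: [-3.051, 0.485, 3.1]
contact_force: [-0.5, 1.2, -1.3]
opening: 0.0586
grip_force: 24.9
```

```bash
python3 st.py
```

```text
13.6 [-0.868  0.326  1.96   0.594  0.525 -2.845] [ 0.4748 -0.3045  0.1379] [-3.051  0.485  3.1  ] tilt 0.492 ydip -0.08 out_az -2.4 y_az 85.2
```

send_rows(
  targets=[
    [0.3, 0, 0, -0.008, 0],
    [0.3, 0, 0, -0.007, 0],
    [0.3, 0, 0, -0.007, 0],
    [0.3, 0, 0, -0.006, 0],
    [0.3, 0, 0, 0, 0],
  ],
)

```text
time: 14.1
tool_pos: [0.4761, -0.3065, 0.1126]
tool_rot: [-3.047, 0.489, 3.102]
contact_force: [-0.5, 0.1, -0.2]
opening: 0.0585
grip_force: 24.9
```

send_rows(
  targets=[
    [0.3, 0, 0, 0, 0],
    [0.3, 0, 0, 0, 0],
    [0.3, 0, 0, 0, 0],
  ],
)

```text
time: 14.4
tool_pos: [0.4764, -0.3069, 0.1136]
tool_rot: [-3.046, 0.49, 3.103]
contact_force: [0.4, 0.5, -0.2]
opening: 0.0585
grip_force: 24.9
```

```bash
python3 st.py
```

```text
14.4 [-0.869  0.372  1.986  0.681  0.462 -2.944] [ 0.4764 -0.3069  0.1136] [-3.046  0.49   3.103] tilt 0.498 ydip -0.085 out_az -2.2 y_az 85.2
```

send_rows(
  targets=[
    [0.3, 0, 0, -0.004, 0],
    [0.66, 0, 0, 0, 0],
    [0.72, 0, 0, 0, 0],
    [0.82, 0, 0, 0, 0],
    [0.82, 0, 0, 0, 0],
  ],
)

```text
time: 14.9
tool_pos: [0.4763, -0.3068, 0.1093]
tool_rot: [-3.046, 0.489, 3.102]
contact_force: [-1.0, -0.6, 0.3]
opening: 0.0743
grip_force: 0.0
```

send_rows(
  targets=[
    [0.82, 0, 0, 0, 0],
    [0.82, 0, 0, 0, 0],
    [0.82, 0, 0, 0, 0],
    [0.82, 0, 0, 0, 0],
    [0.82, 0, 0, 0, 0],
  ],
)

```text
time: 15.4
tool_pos: [0.4763, -0.3068, 0.1092]
tool_rot: [-3.046, 0.489, 3.102]
contact_force: [0.1, -0.5, 1.1]
opening: 0.0754
grip_force: 0.0
```

```bash
python3 st.py; python3 - <<'E'
from h import *
im,W=cloud("scene"); save("s4",cv2.resize(im[190:390,80:300],None,fx=3,fy=3)); np.savez("s4.npz",im=im,W=W)
E
```

```text
15.4 [-0.869  0.379  1.99   0.695  0.454 -2.96 ] [ 0.4763 -0.3068  0.1092] [-3.046  0.489  3.102] tilt 0.498 ydip -0.084 out_az -2.2 y_az 85.2
```

View pics/s4.png

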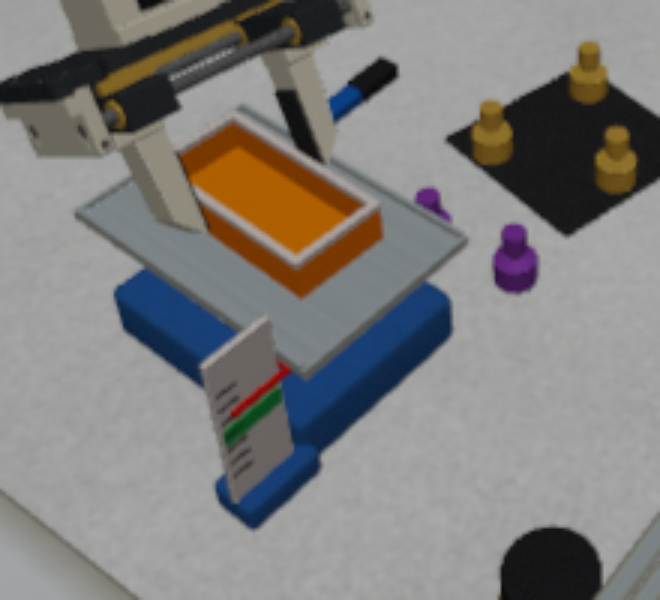

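Tray stands flat on the pan, pointer just above the green band; weights in crop at (490,135), (588,75), (616,160).

send_rows(
  targets=[
    [0.82, 0, 0, 0.02, 0],
    [0.82, 0, 0, 0.03, 0],
    [0.82, 0, 0, 0.03, 0],
    [0.82, 0, 0.03, 0.02, 0],
    [0.6, -0.01, 0.04, 0, 0],
  ],
)

```text
time: 15.95
tool_pos: [0.468, -0.2387, 0.2128]
tool_rot: [-3.041, 0.495, 3.103]
contact_force: [0.0, 1.5, 0.4]
opening: 0.071
grip_force: 0.0
```

send_rows(
  targets=[
    [0.5, -0.01, 0.04, 0, 0],
    [0.45, -0.01, 0.04, 0, 0],
    [0.45, -0.01, 0.04, -0.01, 0],
    [0.45, -0.01, 0.01, -0.01, 0],
    [0.45, 0, 0, 0, 0],
  ],
)

```text
time: 16.45
tool_pos: [0.4245, -0.1044, 0.188]
tool_rot: [-3.048, 0.486, 3.104]
contact_force: [-0.1, -0.3, -0.2]
opening: 0.0419
grip_force: 0.0
```

```bash
python3 st.py; cat > w.py <<'E'
from h import *
from scipy.optimize import least_squares
for n in ("wrist","top"):
    im,W=cloud(n); h=cv2.cvtColor(im,cv2.COLOR_RGB2HSV)
    m=(h[...,0]>10)&(h[...,0]<27)&(h[...,1]>90)&(h[...,2]>40)&(W[...,2]>.005)&(W[...,2]<.06)&(W[...,0]<.65)&(W[...,0]>.38)&(W[...,1]<.05)&(W[...,1]>-.16)
    k,l,st,_=cv2.connectedComponentsWithStats(m.astype(np.uint8))
    for i in range(1,k):
        if st[i,4]<40: continue
        p=W[l==i]; kn=p[p[:,2]>.041]
        b=p[(p[:,2]<.0195)]
        out=[n,st[i,4],p.mean(0).round(4),"knobtop",np.round(kn.mean(0),4),len(kn)]
        if len(b)>15:
            c=least_squares(lambda q:np.hypot(*(b[:,:2]-q).T)-.014,p.mean(0)[:2]).x; out+=["bodyfit",c.round(4),len(b)]
        print(*out)
W=cloud("top")[1]
for nm,a,b,c,d in (("panfront",.395,.41,-.36,-.26),("panL",.42,.54,-.265,-.255),("trayfloor",.45,.51,-.32,-.295)):
    q=W[(W[...,0]>a)&(W[...,0]<b)&(W[...,1]>c)&(W[...,1]<d)]; print(nm,np.nanmedian(q[:,2]).round(4),len(q))
E
python3 w.py
```

```text
16.45 [-0.514 -0.007  2.208  0.287  0.479 -2.249] [ 0.4245 -0.1044  0.188 ] [-3.048  0.486  3.104] tilt 0.495 ydip -0.083 out_az -2.1 y_az 85.4
wrist 795 [ 0.4748 -0.1098  0.0266] knobtop [ 0.4795 -0.1103  0.0437] 185 bodyfit [ 0.4809 -0.1106] 195
wrist 819 [ 0.4896 -0.0194  0.026 ] knobtop [ 0.4942 -0.0179  0.0438] 160 bodyfit [ 0.496  -0.0173] 219
wrist 582 [ 0.5586 -0.0846  0.0249] knobtop [ 0.5632 -0.0847  0.0437] 100 bodyfit [ 0.5658 -0.0845] 181
top 111 [ 0.5599 -0.0841  0.0299] knobtop [ 0.5622 -0.0849  0.0439] 37
top 118 [ 0.4917 -0.0178  0.0292] knobtop [ 0.4926 -0.0176  0.0436] 36
top 122 [ 0.4769 -0.11    0.0288] knobtop [ 0.4774 -0.1104  0.0437] 39
panfront 0.0898 352
panL 0.0892 325
trayfloor 0.0996 331
```

send_rows(
  targets=[
    [0.45, 0.03, -0.003, -0.03, 0],
    [0.45, 0.029, -0.003, -0.03, 0],
    [0.45, 0, 0, -0.03, 0],
    [0.45, 0, 0, -0.02, 0],
    [0.45, 0, 0, 0, 0],
  ],
)

```text
time: 17.1
tool_pos: [0.4898, -0.1218, 0.104]
tool_rot: [-3.073, 0.458, 3.097]
contact_force: [0.2, 0.1, 0.1]
opening: 0.0412
grip_force: 0.0
```

```bash
python3 st.py
```

```text
17.1 [-0.473  0.289  2.148  0.448  0.283 -2.388] [ 0.4898 -0.1218  0.104 ] [-3.073  0.458  3.097] tilt 0.463 ydip -0.062 out_az -2.6 y_az 85.7
```

send_rows(
  targets=[
    [0.45, -0.006, 0.008, -0.02, 0],
    [0.45, -0.006, 0.008, -0.02, 0],
    [0.45, -0.004, 0.005, -0.015, 0],
    [0.45, 0, 0, 0, 0],
  ],
)

```text
time: 17.5
tool_pos: [0.4778, -0.1091, 0.0819]
tool_rot: [-3.108, 0.421, 3.097]
contact_force: [-0.2, -0.7, 1.0]
opening: 0.0413
grip_force: 0.0
```

```bash
python3 st.py
```

```text
17.5 [-0.473  0.323  2.172  0.522  0.283 -2.469] [ 0.4778 -0.1091  0.0819] [-3.108  0.421  3.097] tilt 0.422 ydip -0.031 out_az -2.5 y_az 86.7
```

send_rows(
  targets=[
    [0.45, 0, 0.003, -0.02, 0],
    [0.45, 0, 0.003, -0.02, 0],
    [0.45, 0, 0.003, -0.02, 0],
    [0.45, 0, 0, 0, 0],
  ],
)

```text
time: 17.9
tool_pos: [0.485, -0.1118, 0.0512]
tool_rot: [3.14, 0.389, 3.096]
contact_force: [-0.4, 0.3, -0.6]
opening: 0.041
grip_force: 0.0
```

```bash
python3 st.py
```

```text
17.9 [-0.488  0.408  2.148  0.626  0.283 -2.591] [ 0.485  -0.1118  0.0512] [3.14  0.389 3.096] tilt 0.389 ydip 0.001 out_az -2.6 y_az 87.4
```

send_rows(
  targets=[
    [0.45, -0.003, 0.002, -0.016, 0],
    [0.45, -0.003, 0.002, -0.016, 0],
    [0.45, 0, 0, 0, 0],
  ],
)

```text
time: 18.2
tool_pos: [0.4825, -0.1143, 0.0343]
tool_rot: [3.12, 0.374, 3.096]
contact_force: [0.6, 0.2, 0.2]
opening: 0.0412
grip_force: 0.0
```

```bash
python3 st.py
```

```text
18.2 [-0.507  0.448  2.148  0.711  0.283 -2.697] [ 0.4825 -0.1143  0.0343] [3.12  0.374 3.096] tilt 0.374 ydip 0.02 out_az -2.6 y_az 87.9
```

send_rows(
  targets=[
    [0.45, 0, 0.005, -0.005, 0],
    [0.45, 0, 0, 0, 0],
  ],
)

```text
time: 18.4
tool_pos: [0.4837, -0.1102, 0.0328]
tool_rot: [3.116, 0.371, 3.098]
contact_force: [0.6, -0.2, 0.2]
opening: 0.041
grip_force: 0.0
```

send_rows(
  targets=[
    [0.2, 0, 0, 0, 0],
    [0.1, 0, 0, 0, 0],
    [0.1, 0, 0, 0, 0],
    [0.1, 0, 0, 0, 0],
  ],
  grip_force=15,
)

```text
time: 18.8
tool_pos: [0.4836, -0.1106, 0.0326]
tool_rot: [3.116, 0.371, 3.097]
contact_force: [0.5, -0.4, -0.5]
opening: 0.0146
grip_force: 15.0
```

```bash
python3 st.py
```

```text
18.8 [-0.499  0.453  2.147  0.712  0.283 -2.693] [ 0.4836 -0.1106  0.0326] [3.116 0.371 3.097] tilt 0.372 ydip 0.024 out_az -2.5 y_az 88.0
```

send_rows(
  targets=[
    [0.1, 0, 0, 0.01, 0],
    [0.1, 0, 0, 0.03, 0],
    [0.1, 0, 0, 0.04, 0],
    [0.1, 0, -0.02, 0.04, -0.05],
    [0.1, 0, -0.03, 0.03, -0.05],
  ],
)

```text
time: 19.3
tool_pos: [0.4834, -0.1604, 0.1848]
tool_rot: [3.117, 0.372, 2.997]
contact_force: [0.6, -0.4, -1.2]
opening: 0.0149
grip_force: 15.0
```

send_rows(
  targets=[
    [0.1, 0.005, -0.035, 0, -0.05],
    [0.1, 0.005, -0.035, 0, -0.05],
    [0.1, 0.005, -0.035, 0, -0.05],
    [0.1, 0.005, -0.035, 0, -0.05],
    [0.1, 0.003, -0.01, 0, 0],
  ],
)

```text
time: 19.8
tool_pos: [0.5066, -0.3134, 0.1823]
tool_rot: [3.116, 0.372, 2.794]
contact_force: [0.1, 1.2, -0.7]
opening: 0.015
grip_force: 15.0
```

```bash
python3 st.py; python3 - <<'E'
from h import *
im,W=cloud("scene"); save("s5",cv2.resize(im[170:370,100:300],None,fx=3,fy=3)); np.savez("s5.npz",im=im,W=W)
im,W=cloud("top"); h=cv2.cvtColor(im,cv2.COLOR_RGB2HSV)
m=(h[...,0]<18)&(h[...,1]>140)&(abs(W[...,0]-.48)<.08)&(abs(W[...,1]+.305)<.045)&(W[...,2]>.095)&(W[...,2]<.125)
p=W[m]; print(cv2.minAreaRect((p[:,:2]*1000).astype(np.float32)),np.median(p[:,2]))
E
```

```text
19.8 [-0.777  0.338  1.73   0.255  0.76  -2.163] [ 0.5066 -0.3134  0.1823] [3.116 0.372 2.794] tilt 0.372 ydip 0.023 out_az -19.9 y_az 70.6
((478.5765380859375, -304.4932556152344), (55.66115188598633, 117.2293472290039), 85.89387512207031) 0.09988290985295456
```

View pics/s5.png

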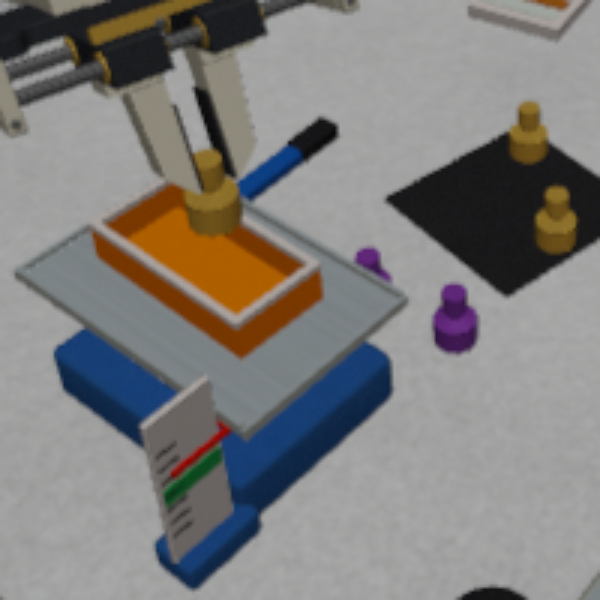

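send_rows(
  targets=[
    [0.1, 0.002, 0.005, -0.02, 0],
    [0.1, 0, 0, -0.02, 0],
    [0.1, 0, 0, -0.008, 0],
    [0.1, 0, 0, 0, 0],
  ],
)

```text
time: 20.3
tool_pos: [0.5079, -0.3039, 0.1332]
tool_rot: [3.114, 0.368, 2.798]
contact_force: [-0.8, 0.1, -0.4]
opening: 0.0144
grip_force: 15.0
```

```bash
python3 st.py
```

```text
20.3 [-0.762  0.397  1.799  0.292  0.638 -2.202] [ 0.5079 -0.3039  0.1332] [3.114 0.368 2.798] tilt 0.369 ydip 0.026 out_az -19.7 y_az 70.9
```

send_rows(
  targets=[
    [0.1, 0, -0.004, -0.004, 0],
    [0.1, 0, 0, -0.004, 0],
    [0.1, 0, 0, -0.004, 0],
    [0.1, 0, 0, 0, 0],
    [0.1, 0, 0, 0, 0],
  ],
)

```text
time: 20.8
tool_pos: [0.5086, -0.3096, 0.1225]
tool_rot: [3.116, 0.371, 2.797]
contact_force: [-0.1, 0.6, 0.0]
opening: 0.0148
grip_force: 15.0
```

send_rows(
  targets=[
    [0.25, 0, 0, 0, 0],
    [0.35, 0, 0, 0, 0],
    [0.4, 0, 0, 0, 0],
    [0.4, 0, 0, 0.005, 0],
    [0.4, 0, 0, 0.02, 0],
  ],
)

```text
time: 21.3
tool_pos: [0.5076, -0.3087, 0.146]
tool_rot: [3.114, 0.367, 2.796]
contact_force: [0.2, 0.6, -1.2]
opening: 0.0364
grip_force: 0.0
```

send_rows(
  targets=[
    [0.4, 0, 0, 0.04, 0],
    [0.4, -0.01, 0.02, 0.03, 0],
    [0.4, -0.01, 0.03, 0, 0],
    [0.4, -0.01, 0.04, 0, 0],
    [0.4, -0.01, 0.04, 0, 0],
  ],
)

```text
time: 21.8
tool_pos: [0.468, -0.1787, 0.2181]
tool_rot: [3.116, 0.372, 2.796]
contact_force: [0.7, -0.1, 0.7]
opening: 0.0366
grip_force: 0.0
```

send_rows(
  targets=[
    [0.45, -0.01, 0.04, 0, 0],
    [0.45, 0, 0.04, 0, 0],
    [0.45, 0, 0.03, 0, 0],
    [0.45, 0, 0, 0, 0],
    [0.45, 0, 0, 0, 0],
  ],
)

```text
time: 22.3
tool_pos: [0.4588, -0.069, 0.2181]
tool_rot: [3.116, 0.372, 2.799]
contact_force: [-0.5, -0.6, 0.1]
opening: 0.0412
grip_force: 0.0
```

```bash
python3 st.py; python3 w.py; python3 - <<'E'
from h import *
im,W=cloud("top"); h=cv2.cvtColor(im,cv2.COLOR_RGB2HSV)
m=(h[...,0]>10)&(h[...,0]<27)&(h[...,1]>90)&(abs(W[...,0]-.48)<.08)&(abs(W[...,1]+.305)<.045)&(W[...,2]>.108)
p=W[m]; print(len(p),p.mean(0),p[p[:,2]>p[:,2].max()-.006].mean(0))
E
```

```text
22.3 [-0.329  0.047  1.996  0.032  0.726 -1.582] [ 0.4588 -0.069   0.2181] [3.116 0.372 2.799] tilt 0.373 ydip 0.024 out_az -19.6 y_az 70.9
wrist 701 [ 0.4906 -0.0178  0.0276] knobtop [ 0.4948 -0.0175  0.0439] 184 bodyfit [ 0.4962 -0.0175] 140
wrist 518 [ 0.5592 -0.0831  0.0261] knobtop [ 0.5636 -0.0842  0.0437] 104 bodyfit [ 0.5659 -0.0848] 134
top 113 [ 0.5601 -0.0841  0.0296] knobtop [ 0.5624 -0.085   0.0438] 37
panfront 0.0798 345
panL 0.0798 281
trayfloor 0.0913 381
134 [ 0.49942113 -0.30470184  0.11845406] [ 0.50291636 -0.30786942  0.12989981]
```

send_rows(
  targets=[
    [0.45, 0.01, 0.013, -0.035, 0],
    [0.45, 0.01, 0.013, -0.035, 0],
    [0.45, 0.01, 0.013, -0.035, 0],
    [0.45, 0.009, 0.011, -0.02, 0],
    [0.45, 0, 0, 0, 0],
  ],
)

```text
time: 23.0
tool_pos: [0.4967, -0.0194, 0.0895]
tool_rot: [3.117, 0.365, 2.798]
contact_force: [-0.4, 0.2, 1.4]
opening: 0.0413
grip_force: 0.0
```

```bash
python3 st.py
```

```text
23.0 [-0.169  0.329  2.09  -0.107  0.36  -1.307] [ 0.4967 -0.0194  0.0895] [3.117 0.365 2.798] tilt 0.366 ydip 0.023 out_az -19.7 y_az 70.8
```

send_rows(
  targets=[
    [0.45, 0, 0, -0.02, 0],
    [0.45, 0, 0, -0.02, 0],
    [0.45, 0, 0, -0.014, 0],
    [0.45, 0, 0, 0, 0],
  ],
)

```text
time: 23.4
tool_pos: [0.5042, -0.0192, 0.0524]
tool_rot: [3.123, 0.351, 2.797]
contact_force: [0.3, 0.1, -0.0]
opening: 0.0416
grip_force: 0.0
```

```bash
python3 st.py
```

```text
23.4 [-0.162  0.419  2.093 -0.158  0.284 -1.247] [ 0.5042 -0.0192  0.0524] [3.123 0.351 2.797] tilt 0.351 ydip 0.018 out_az -19.8 y_az 70.6
```

send_rows(
  targets=[
    [0.45, -0.006, 0, -0.014, 0],
    [0.45, -0.006, 0, -0.012, 0],
    [0.45, 0, 0, 0, 0],
  ],
)

```text
time: 23.7
tool_pos: [0.4977, -0.0168, 0.0404]
tool_rot: [3.131, 0.327, 2.798]
contact_force: [-0.1, -0.5, 0.4]
opening: 0.0412
grip_force: 0.0
```

```bash
python3 st.py
```

```text
23.7 [-0.156  0.441  2.097 -0.179  0.284 -1.22 ] [ 0.4977 -0.0168  0.0404] [3.131 0.327 2.798] tilt 0.327 ydip 0.01 out_az -19.7 y_az 70.5
```

send_rows(
  targets=[
    [0.45, -0.003, -0.002, -0.011, 0],
    [0.45, 0, 0, 0, 0],
  ],
)

```text
time: 23.9
tool_pos: [0.498, -0.0183, 0.0351]
tool_rot: [3.134, 0.319, 2.798]
contact_force: [0.6, -0.1, 0.5]
opening: 0.0414
grip_force: 0.0
```

```bash
python3 st.py
```

```text
23.9 [-0.158  0.454  2.093 -0.182  0.283 -1.219] [ 0.498  -0.0183  0.0351] [3.134 0.319 2.798] tilt 0.319 ydip 0.007 out_az -19.7 y_az 70.5
```

send_rows(
  targets=[
    [0.45, -0.001, 0, -0.005, 0],
    [0.2, 0, 0, 0, 0],
    [0.1, 0, 0, 0, 0],
    [0.1, 0, 0, 0, 0],
    [0.1, 0, 0, 0, 0],
  ],
)

```text
time: 24.4
tool_pos: [0.4982, -0.018, 0.0329]
tool_rot: [3.135, 0.316, 2.798]
contact_force: [-0.7, -0.2, -0.5]
opening: 0.015
grip_force: 14.9
```

```bash
python3 st.py
```

```text
24.4 [-0.157  0.46   2.091 -0.186  0.283 -1.214] [ 0.4982 -0.018   0.0329] [3.135 0.316 2.798] tilt 0.316 ydip 0.006 out_az -19.7 y_az 70.4
```

send_rows(
  targets=[
    [0.1, 0, 0, 0.01, 0],
    [0.1, 0, 0, 0.03, 0],
    [0.1, 0, 0, 0.04, 0],
    [0.1, 0, -0.02, 0.04, 0],
    [0.1, 0, -0.035, 0.03, 0],
  ],
)

```text
time: 24.9
tool_pos: [0.4986, -0.0719, 0.1862]
tool_rot: [3.134, 0.319, 2.802]
contact_force: [1.0, -0.3, -0.5]
opening: 0.0145
grip_force: 14.9
```

send_rows(
  targets=[
    [0.1, -0.005, -0.04, 0, 0],
    [0.1, -0.005, -0.04, 0, 0],
    [0.1, -0.005, -0.04, 0, 0],
    [0.1, -0.005, -0.04, 0, 0],
    [0.1, -0.005, -0.035, 0, 0],
  ],
)

```text
time: 25.4
tool_pos: [0.4727, -0.2697, 0.1838]
tool_rot: [3.135, 0.317, 2.798]
contact_force: [0.4, -0.3, -1.0]
opening: 0.0144
grip_force: 14.9
```

send_rows(
  targets=[
    [0.1, -0.005, -0.025, 0, 0],
    [0.1, -0.005, -0.01, 0, 0],
    [0.1, 0, 0, 0, 0],
  ],
)

```text
time: 25.7
tool_pos: [0.4625, -0.3036, 0.1831]
tool_rot: [3.135, 0.316, 2.796]
contact_force: [0.8, 0.7, -0.7]
opening: 0.0147
grip_force: 14.9
```

```bash
python3 st.py
```

```text
25.7 [-0.803  0.283  1.789  0.202  0.796 -2.151] [ 0.4625 -0.3036  0.1831] [3.135 0.316 2.796] tilt 0.316 ydip 0.006 out_az -19.8 y_az 70.3
```

send_rows(
  targets=[
    [0.1, -0.001, -0.001, -0.02, 0],
    [0.1, 0, 0, -0.02, 0],
    [0.1, 0, 0, -0.015, 0],
    [0.1, 0, 0, -0.005, 0],
    [0.1, 0, 0, 0, 0],
  ],
)

```text
time: 26.2
tool_pos: [0.4623, -0.3026, 0.1226]
tool_rot: [3.134, 0.315, 2.799]
contact_force: [-0.1, -0.8, -0.4]
opening: 0.0145
grip_force: 14.9
```

```bash
python3 st.py; python3 - <<'E'
from h import *
im,W=cloud("scene"); save("s6",cv2.resize(im[190:370,90:290],None,fx=3,fy=3))
E
```

```text
26.2 [-0.802  0.366  1.868  0.243  0.64  -2.208] [ 0.4623 -0.3026  0.1226] [3.134 0.315 2.799] tilt 0.315 ydip 0.007 out_az -19.6 y_az 70.5
```

View pics/s6.png

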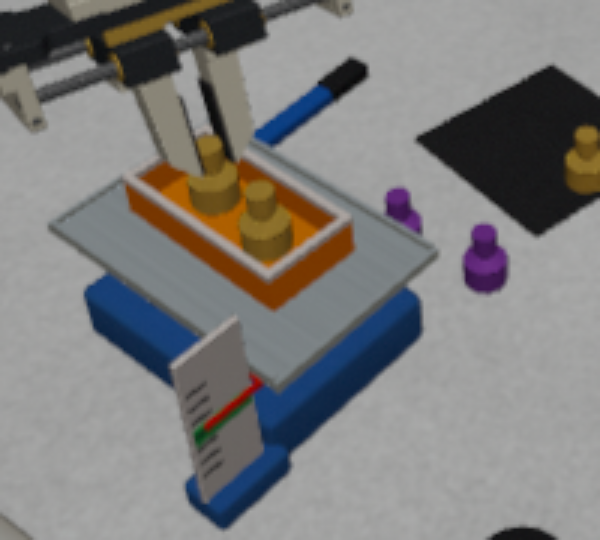

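The second weight is over the tray's near half, the first one stands at crop (265,225); pointer at the band's upper edge. Lower, release, withdraw.

send_rows(
  targets=[
    [0.1, 0, 0, -0.004, 0],
    [0.1, 0, 0, -0.004, 0],
    [0.1, 0, 0, -0.003, 0],
    [0.1, 0, 0, 0, 0],
    [0.1, 0, 0, 0, 0],
  ],
)

```text
time: 26.75
tool_pos: [0.4622, -0.304, 0.1119]
tool_rot: [3.135, 0.316, 2.798]
contact_force: [0.2, 0.2, -1.0]
opening: 0.0147
grip_force: 14.9
```

send_rows(
  targets=[
    [0.25, 0, 0, 0, 0],
    [0.35, 0, 0, 0, 0],
    [0.4, 0, 0, 0, 0],
    [0.4, 0, 0, 0.005, 0],
    [0.4, 0, 0, 0.02, 0],
  ],
)

```text
time: 27.25
tool_pos: [0.4613, -0.3031, 0.1356]
tool_rot: [3.134, 0.312, 2.797]
contact_force: [0.5, -0.1, 0.6]
opening: 0.0366
grip_force: 0.0
```

send_rows(
  targets=[
    [0.4, 0, 0, 0.04, 0],
    [0.4, -0.01, 0.02, 0.03, 0],
    [0.4, 0, 0.03, 0.02, 0],
    [0.4, 0, 0.04, 0, 0],
    [0.4, 0, 0.04, 0, 0],
  ],
)

```text
time: 27.75
tool_pos: [0.4522, -0.1732, 0.2282]
tool_rot: [3.136, 0.319, 2.797]
contact_force: [0.3, 0.5, -0.5]
opening: 0.0366
grip_force: 0.0
```

send_rows(
  targets=[
    [0.4, 0, 0.02, 0, 0],
    [0.4, 0, 0, 0, 0],
    [0.4, 0, 0, 0, 0],
    [0.4, 0, 0, 0, 0],
    [0.4, 0, 0, 0, 0],
  ],
)

```text
time: 28.25
tool_pos: [0.4523, -0.155, 0.2268]
tool_rot: [3.136, 0.316, 2.797]
contact_force: [0.0, -0.0, 0.1]
opening: 0.0368
grip_force: 0.0
```

```bash
python3 st.py; python3 w.py | grep pan; python3 - <<'E'
from h import *
im,W=cloud("scene"); save("s7",cv2.resize(im[190:370,90:290],None,fx=3,fy=3))
E
```

```text
28.25 [-0.534  0.088  1.906  0.086  0.841 -1.809] [ 0.4523 -0.155   0.2268] [3.136 0.316 2.797] tilt 0.316 ydip 0.006 out_az -19.8 y_az 70.3
panfront 0.0703 90
panL 0.0699 105
```

View pics/s7.png

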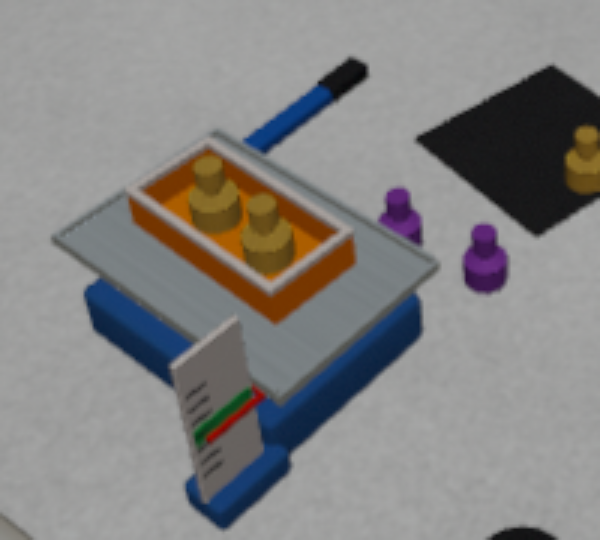

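send_rows(
  targets=[
    [0.4, 0, 0, 0, 0],
    [0.4, 0, 0, 0, 0],
    [0.4, 0, 0, 0, 0],
    [0.4, 0, 0, 0, 0],
    [0.4, 0, 0, 0, 0],
  ],
)

```text
time: 28.95
tool_pos: [0.4522, -0.1539, 0.2269]
tool_rot: [3.136, 0.316, 2.798]
contact_force: [0.3, 0.2, 0.1]
opening: 0.0368
grip_force: 0.0
```

```bash
python3 w.py | grep pan; python3 -c "
from cell import hand_in; print(hand_in())"
```

```text
panfront 0.0702 95
panL 0.0702 111
the job is handed in; nothing more can be done
None
```

I handed the job in at about 29 s: the top tray stands on the scale pan with two brass weights in it, and the pan has sunk about 34.7 mm by camera depth (band 25.2–36.8 mm); the third weight is still on the mat, and `hand_in()` gave no verdict.

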